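# Dish out of the holding chamber with an unknown sash catch

### The arm

A 6-joint arm with a two-finger parallel gripper is mounted at the origin on the work surface. World frame = base frame: x ahead of the robot, y to its left, z up, the work surface at z = 0. Lengths are in m, angles in rad, forces in N, time in s.
With the tool pointing down it reaches from about 0.35 to 0.775 m from the base axis. Payload 5.5 kg.
Tool frame: the origin (TCP) lies between the finger pads; the fingertips stand 17 mm ahead of it and the grasp point (between the pads) lies 2 mm behind it (env.finger_overhang is the distance from the TCP to the fingertips, in m); z points along the fingers, y is the direction in which the jaws open and shut (so a half turn about z gives the same grasp; the last joint's range is limited). The gripper opens to 85 mm and grips with 20 to 120 N. Pads are 22 mm wide; open, the fingers measure 114 mm over their backs; the gripper's body (76 mm by 85 mm) begins 54 mm behind the grasp point. The pads swing forward as they close: fully open they stand 13 mm farther back than shut.
Start: joints at [-1.438, 0.313, 0.046, 1.304, 0, 1.431], TCP at [0.155, -0.554, 0.248] pointing down, gripper open.
Joint ranges: [-2.76, 2.76], [-0.86, 1.69], [-1.03, 1.26], [-2.2, 2.34], [-1.47, 1.5], [-3.14, 3.14]. Speed limits (rad/s): [2.57, 2.57, 3.14, 3.14, 3.14, 3.14].

### API

Orientations are given as a unit quaternion [w, x, y, z].
In Python, from workcell import env gives the robot as it stands. The module is installed in compiled form; this text tells all that it offers.
- The arm moves only by the tool arm_command, never from a script. Its argument "moves" is a list of rows, each a list of 5 numbers: the closure, from 0 (fully open) to 1 (shut), then the shift along the tool's x, y, z in mm, then the turn about the tool's z in rad. In form: [[fingers, dx, dy, dz, turn], ...]. A call has 1 to 12 rows; each row is the pose to reach, as a shift and turn from the pose commanded when the call began, along the tool's axes at that moment; what a row does not reach only later rows make up. A row lasts 1/10 s, in which the tool goes at most 50 mm and 8.59 degrees, less where a joint would pass 70% of its speed; a pose out of reach is approached as far as the arm can. A call with a gripper value outside its range is refused whole. The fingers move at their own pace and stop on an object; "squeeze" is the grip in N (left out, the last holds). Time passes only in rows, so rows that repeat a pose let the fingers close. It gives the time, the measured TCP pose, the force and the opening at its end, in the units of the state.
- env.get_state(): the state, without advancing time (a new reading comes with each control period).
- env.read_camera(name): name is "scene" or "top" or "wrist"; returns (picture, depth): 400x640x3 uint8, blue, green, red; 400x640 float32, m along the optical axis (not along the pixel's ray), 0 where there is no reading.
- env.get_calibration(name): a dict with "fx", "fy", "cx", "cy" (pixels), "pose" (4x4, takes a point from camera to world coordinates). Camera axes: x right, y down, z forward; pixel columns grow to the right and rows downward; lengths in m; the calibration is good to about 2 mm. The wrist camera is an equidistant fisheye: a pixel r from the principal point sees the ray r / f radians off the axis. A picture is of the moment at which its call begins: read the wrist's pose just before it. get_calibration takes no time and is no camera call; for the wrist camera it gives the pose at the moment of the call.
- env.hand_in(): hands the job in, once; it reports no verdict.
The state is a dict: "clock": time; "joint_pos": joint angles; "qvel": joint speeds; "tau": joint torques, N m; "tcp_pos": TCP position; "orientation": TCP orientation; "wrist_force": force on the tool from outside, world axes, zero at the start; "ft_torque": the same for the moment, N m; "finger_gap": finger opening in m.
Only numpy, scipy, OpenCV 4.12 (cv2) and the standard library are available. Lean on these libraries where they do the work, as an engineer would, in place of code of your own. Each camera call takes 0.05 s, during which the arm holds its last target. There are 200 camera calls.

### The job

Bring the large round dish from inside the holding chamber to the warm plate, keeping it level and setting it down wholly on the round glass window, and then slide the chamber's sash fully shut again. The sash's catch may be on or off and nothing shows which until you try to slide the sash; a quarter turn of the round knob on the sash, either way, changes it over, and the sash must never be forced against the catch. Leave the other dishes where they are.

Things in the scene. Friction and masses are not known exactly. Their poses are not given: they have to be found in the camera images.
- case: White holding chamber fixed to the bench, 280 deep (x) x 500 wide (y) x 177 high; origin at the middle of its underside, x to its back (away from the robot), y to the left, in mm. Front edge (x=-140) 60 high, then the face slopes up at 28 deg to x=+80; flat top behind. Rails 10 proud along the slope's foot and head. Left half (y>0): fixed clear pane; right half: opening under the sash.
- opening (a point): Middle of the chamber's floor under the sash's opening: dark steel plate, 55 above the bench, which goes on under the fixed pane. Axes as the case. The opening above it spans x -83 to +83, y -115 to +115 from here, its rim 20 (foot) to 107 mm (head) above the floor; the floor itself reaches 32 mm further back.
- sash (a joint): How far the sash is slid open, in m: 0 shut (right stop), 0.205 fully open (left stop). White-framed clear pane, 236 wide, 205 up the slope, top face 9 above the slope; slides along the case's +y over the fixed pane, about 2 N of friction, stays where left. Open at least 0.18 to clear the opening. With the catch on it gives about 2 mm, then stops hard.
- handle (a point): Middle of the sash's pull handle: round steel bar 10 thick, 80 long, running up the slope, its axis 35 above the sash's face, on two legs. Moves with the sash. x axis up the slope along the bar, y the opening direction, z straight out of the slope (28 deg off vertical, leaning to the robot). Grasp it across y.
- knob_mid (a point): Middle of the sash's catch knob: round, fluted, black, 36 in diameter, 28 tall (its grip is 7 to 35 above the sash's face), on a thin stem. Axes as handle; it turns about z, endlessly both ways, under 0.15 N m. 110 left of the handle and 73 lower down the slope; moves with the sash. How it is turned is not told and shows nothing.
- strike: Hidden slot in the chamber's foot rail, below the knob, that takes the catch's spring bolt; origin at the slot. The knob works the bolt through an oblong cam that clicks home every quarter turn, on, off, on, off; a turn of 60 to 120 deg, either way, changes it over. Turn it only with the sash shut. More than 40 N on the strike is forcing; 8 to 15 N is enough for a try.
- dish_mid (a point): Centre (half-way up) of the large round dish to be moved: pale plastic, 60 in diameter, 15 tall, about 30 g, lid on; the only round dish of this size. It stands flat on the chamber's floor under the opening. z points up.
- window (a point): Middle of the round pale glass window, 90 in diameter, flush with the top of the warm plate: an aluminium slab 150 x 150, its top 25 above the bench, fixed, with a grey control strip 35 wide along its -x side. z points up; x and y run along the plate's sides.
- small_a: Small round dish, 35 in diameter, 10 tall, on the chamber's floor near the right rear; origin at the middle of its underside. Leave it.
- small_b: Another small round dish, 35 in diameter, 10 tall, on the chamber's floor near the rear middle; origin as small_a. Leave it.
- small_c: Small round dish, 35 in diameter, 10 tall, on the rear left corner (+x, +y) of the warm plate, about 76 from the middle of the window. Leave it.
- four_well: Square four-well dish, 66 x 66 x 12, on the chamber's floor under the fixed pane; origin at the middle of its underside. Leave it.
Things that resemble listed ones, but are neither listed nor needed, are in the scene too. There is more than one size of the part that bears window; the job needs the larger.

How it is judged:
On the way, in this order (a step that is already met when the one before it is completed fails the run):
1. the sash is slid open, at least 80 mm (value of joint sash above 0.08 m), for 0.2 s.
2. the large dish stands on the warm plate's glass window (horizontal distance between dish_mid and window below 0.017 m and z of dish_mid in the frame of window below 0.011 m and angle between dish_mid's own z axis and vertical below 0.1 rad), for 0.2 s.
At the end, for the whole second after the job is handed in: The large dish rests flat (within 0.1 rad) on the warm plate's glass window, its centre within 17 mm of the window's centre, and the sash is shut to within 5 mm; the other four dishes lie within 20 mm of where they were (all of step 2 and z of dish_mid in the frame of window above 0.004 m and value of joint sash below 0.005 m and distance of each of small_a, small_b, small_c, four_well from where it was at the start of the episode below 0.02 m); the robot touches nothing.
It fails at once if the sash is forced against its catch (more than 40 N between bolt and strike) (contact force between strike and anything else above 40 N).
It fails at once if the large dish is tilted more than 0.35 rad (20 deg) (angle between dish_mid's own z axis and vertical above 0.35 rad).
It fails at once if another dish is pushed more than 20 mm from its place (distance of any of small_a, small_b, small_c, four_well from where it was at the start of the episode above 0.02 m).
It also fails if it takes over 72 s, if anything falls off the work surface, if the arm or the gripper's body presses on something with over 40 N, if the wrist force passes 120 N, or if a joint passes its speed limit or range.

## Working session

There is one attempt and no reset: what is moved stays moved. The work goes in short steps, Python scripts to look and compute and a tool call to move; the robot and the scene stay as the last step left them, time stands still between calls to the robot, and variables do not carry over. Pictures are saved under pics/ and viewed, about 8 in all and at most 12, crops included, and the job is handed in when it is done.

Besides the shell and the picture viewer there is one more tool, called as name([rows], argument=value, ...), one row to a line, values as JSON. arm_command: Moves the arm, as the interface text tells. Its arguments: {"type":"object","properties":{"moves":{"type":"array","items":{"type":"array","items":{"type":"number"}}},"squeeze":{"type":"number"}},"required":["moves"]}

```bash
ls; mkdir -p pics
cat > h.py <<'E'
import numpy as np, cv2
from workcell import env
from scipy.spatial.transform import Rotation as R
def px2w(cal,d,u,v):
    z=d[v,u]; p=np.array([(u-cal['cx'])/cal['fx']*z,(v-cal['cy'])/cal['fy']*z,z,1]); return (cal['pose']@p)[:3]
def ray(cal,u,v,h):
    "pixel -> world at height h"
    P=cal['pose']; d=P[:3,:3]@np.array([(u-cal['cx'])/cal['fx'],(v-cal['cy'])/cal['fy'],1]); o=P[:3,3]
    return o+d*(h-o[2])/d[2]
def proj(cal,p):
    q=np.linalg.inv(cal['pose'])@np.r_[p,1]; return q[0]/q[2]*cal['fx']+cal['cx'],q[1]/q[2]*cal['fy']+cal['cy']
def pose():
    s=env.get_state(); q=s['orientation']; return np.array(s['tcp_pos']),R.from_quat([q[1],q[2],q[3],q[0]]).as_matrix(),s
E
python3 - <<'E'
from h import *
for n in ('scene','top'):
    im,d=env.read_camera(n); c=env.get_calibration(n)
    cv2.imwrite(f'pics/{n}0.png',im); np.save(f'pics/{n}0.npy',d); print(n,c['fx'],c['pose'].round(3).tolist())
p,r,s=pose(); print(p,r.round(3),s)
E
```

```text
pics
scene 407.60875860322244 [[0.991, 0.076, -0.107, 0.612], [0.131, -0.642, 0.756, -0.772], [-0.012, -0.763, -0.646, 0.792], [0.0, 0.0, 0.0, 1.0]]
top 381.21316261887364 [[0.021, -0.998, 0.067, 0.432], [-1.0, -0.023, -0.019, -0.001], [0.021, -0.066, -0.998, 1.163], [0.0, 0.0, 0.0, 1.0]]
[ 0.15484535 -0.55330531  0.24749498] [[ 0.963  0.269 -0.   ]
 [ 0.269 -0.963  0.002]
 [ 0.    -0.002 -1.   ]] {'clock': 0.1, 'joint_pos': array([-1.43758534e+00,  3.13931954e-01,  4.50943958e-02,  1.30361740e+00,
       -5.31577188e-05,  1.43117132e+00]), 'qvel': array([-0.00113219, -0.00378103,  0.00076318, -0.00022721,  0.00041906,
       -0.00160294]), 'tau': array([ 2.60050554e-03, -4.81723952e+01,  2.99245584e+01,  1.27129626e-02,
       -2.58961763e-04, -5.36303887e-06]), 'tcp_pos': array([ 0.15484535, -0.55330531,  0.24749498]), 'orientation': array([-8.29395383e-04,  9.90709142e-01,  1.35995247e-01, -2.39190997e-05]), 'wrist_force': array([-0.64070897,  0.74783988, -0.13546835]), 'ft_torque': array([0.00756272, 0.02185461, 0.01096965]), 'finger_gap': 0.08523362786850798}
```

View pics/top0.png

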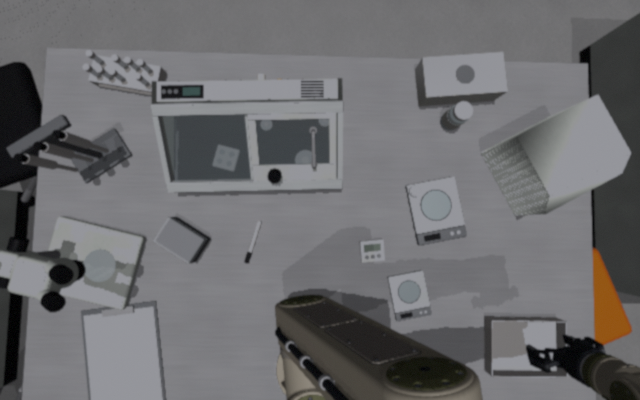

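View pics/scene0.png

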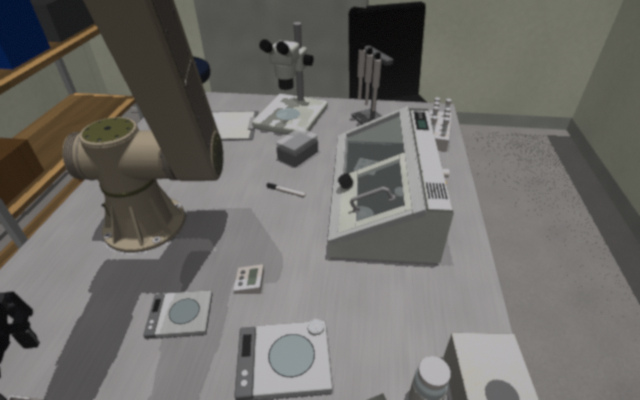

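Top view: the case spans about (152..343, 80..192), with the knob at (274,176), the handle near (313,147) and the large dish near (305,157). The larger warm plate is at (437,205), with small_c on its rear left corner. The sash is shut.

Run:
```python
from h import *
im=cv2.imread('pics/top0.png'); d=np.load('pics/top0.npy'); c=env.get_calibration('top')
a=cv2.resize(im[70:200,230:350],None,fx=5,fy=4.6,interpolation=cv2.INTER_CUBIC)
a=cv2.resize(im[75:200,140:350],None,fx=3.8,fy=3.8,interpolation=cv2.INTER_CUBIC)
cv2.imwrite('pics/c1.png',cv2.convertScaleAbs(a,alpha=1.5,beta=10))
for n,u,v in [('knob',274,176),('handle',313,140),('handlebot',313,165),('dish',303,158),('win',437,205),('plate',415,190),('top',250,92),('bench',380,150),('pane',200,140),('sm',265,125),('smc',449,182)]:
    print(n,px2w(c,d,u,v).round(4))
# window ellipse fit: bluish region
for (u,v,rr) in [(437,205,30)]:
    g=im[v-rr:v+rr,u-rr:u+rr].astype(int); m=((g[...,0]-g[...,2])>8).astype(np.uint8)
    n,l,st,ce=cv2.connectedComponentsWithStats(m)
    for i in range(1,n):
        if st[i,4]>50: 
            cu,cv_=ce[i]+[u-rr,v-rr]; print(st[i],cu,cv_,ray(c,cu,cv_,.025))
```

```text
knob [0.5564 0.12   0.1236]
handle [0.6468 0.0148 0.1787]
handlebot [0.5863 0.0138 0.1437]
dish [0.6104 0.0426 0.11  ]
win [ 0.4921 -0.3597  0.0255]
plate [ 0.535  -0.2907  0.0343]
top [0.7702 0.1831 0.1786]
bench [ 0.6595 -0.1898  0.0015]
pane [0.6502 0.3244 0.1266]
sm [0.6892 0.1445 0.1552]
smc [ 0.5621 -0.3951  0.0283]
[ 14  15  30  30 722] 435.5720221606648 204.61495844875347 [ 0.49318365 -0.35555361  0.025     ]
```

View pics/c1.png

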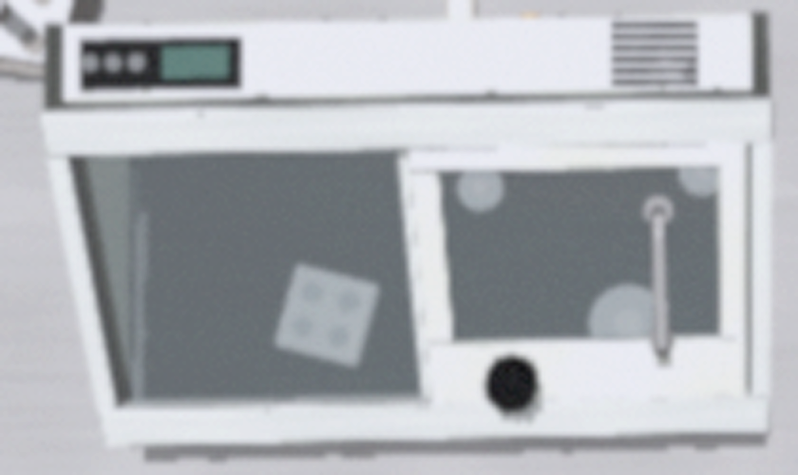

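The crop shows the handle bar at (658,210)–(660,350), the knob at (512,383) and the large dish at about (628,322), partly under the frame. Small dishes are at (480,188) and (700,178), and the four-well dish is at (327,315).

Run:
```python
from h import *
im=cv2.imread('pics/top0.png'); d=np.load('pics/top0.npy'); c=env.get_calibration('top')
v,u=np.mgrid[0:400,0:640]; P=np.stack([(u-c['cx'])/c['fx']*d,(v-c['cy'])/c['fy']*d,d,np.ones_like(d)],-1)@c['pose'].T
P=P[...,:3]; box=np.zeros((400,640),bool); box[72:108,145:350]=1
T=P[box&(abs(P[...,2]-.177)<.006)]
r=cv2.minAreaRect((T[:,:2]*1000).astype(np.float32)); print('flat top',r,T[:,2].mean())
# front-face bottom & slope plane
box[:]=0; box[115:185,160:340]=1
S=P[box&(P[...,2]>.04)]
# pane plane left: fixed pane
b2=np.zeros_like(box); b2[125:170,185:235]=1; Q=P[b2]; A=np.c_[Q[:,:2],np.ones(len(Q))]; k=np.linalg.lstsq(A,Q[:,2],rcond=None)[0]; print('pane plane',k,'slope',np.degrees(np.arctan(np.hypot(*k[:2]))),'dir',np.degrees(np.arctan2(k[1],k[0])))
# handle & knob pts above slope
for nm,(r0,r1,c0,c1) in {'h':(115,175,300,325),'k':(165,188,262,288)}.items():
    q=P[r0:r1,c0:c1].reshape(-1,3); hh=(q[:,2]-q[:,:2]@k[:2]-k[2])*np.cos(np.radians(28))
    s=q[hh>.028]; print(nm,len(s),s.min(0),s.max(0),np.median(s,0)); 
    if nm=='h': print(np.polyfit(s[:,0],s[:,1],1))
for n,a,b,h in [('dish',305.2,160,.066),('knob',274.7,175.8,.14)]: print(n,ray(c,a,b,h))
# plate yaw
g=P[165:260,395:480]; m=(abs(g[...,2]-.025)<.006); print('plate',cv2.minAreaRect((g[m][:,:2]*1000).astype(np.float32)),m.sum())
cs=env.get_calibration('scene'); print('scene win',ray(cs,291.5,354.5,.025))
```

```text
flat top ((765.8427124023438, 189.87677001953125), (78.51766967773438, 498.9347229003906), 2.134803295135498) 0.17814194059287733
pane plane [-0.36278926 -0.86164901  0.611135  ] slope 43.07328055480243 dir -112.83307112715653
h 6 [ 0.4323651  -0.00137405  1.1632046 ] [ 0.4323651  -0.00137405  1.1632046 ] [ 0.4323651  -0.00137405  1.1632046 ]
[-0.001589   -0.00068703]
k 1 [ 0.4323651  -0.00137405  1.1632046 ] [ 0.4323651  -0.00137405  1.1632046 ] [ 0.4323651  -0.00137405  1.1632046 ]
dish [0.61209132 0.03790497 0.066     ]
knob [0.55503776 0.11623609 0.14      ]
plate ((475.0562744140625, -359.45068359375), (184.54591369628906, 151.28555297851562), 12.03867244720459) 2880
scene win [ 0.49087526 -0.35566446  0.025     ]<stdin>:16: RankWarning: Polyfit may be poorly conditioned
```

Run:
```python
from h import *
d=np.load('pics/top0.npy'); c=env.get_calibration('top')
v,u=np.mgrid[0:400,0:640]; P=(np.stack([(u-c['cx'])/c['fx']*d,(v-c['cy'])/c['fy']*d,d,np.ones_like(d)],-1)@c['pose'].T)[...,:3]
P[d==0]=np.nan
a=ray(c,168.2,191.6,.06);b=ray(c,342.6,189.5,.06); print('front',a,b,np.degrees(np.arctan2(-(a-b)[0],(a-b)[1])))
def case(p,yaw=np.radians(2.1),o=np.array([.656,.186])):
    q=p[...,:2]-o; cc,ss=np.cos(yaw),np.sin(yaw); return np.stack([q@[cc,ss],q@[-ss,cc],p[...,2]],-1)
C=case(P); H=(C[...,2]-.06-(C[...,0]+.14)*np.tan(np.radians(28)))*np.cos(np.radians(28))
W=lambda r0,r1,c0,c1:np.s_[r0:r1,c0:c1]
for n,w in {'fixpane':W(130,170,190,240),'sashframe_foot':W(168,178,290,330),'sashframe_left':W(125,160,250,255)}.items():
    print(n,np.nanpercentile(H[w],[10,50,90]).round(4), np.isnan(H[w]).mean())
for n,w,t in [('handle',W(120,175,303,325),.035),('knob',W(165,188,262,288),.03)]:
    m=H[w]>t; q=C[w][m]; print(n,m.sum(),np.nanmin(q,0),np.nanmax(q,0),np.nanmedian(q,0),'H',np.nanmedian(H[w][m]),'world med',np.nanmedian(P[w][m],0)); 
    if n=='handle': print(np.polyfit(q[:,0],q[:,1],1)); print(np.c_[q,H[w][m]][::6].round(4))
for n,a_,b_,h in [('dish',305.2,160,.066),('knob',274.7,175.8,.131)]: print(n,case(ray(c,a_,b_,h)))
```

```text
front [0.51161353 0.42980332 0.06      ] [ 0.52926424 -0.07263144  0.06      ] 2.0119927609786945
fixpane [-0.007  -0.0046 -0.0021] 0.0065
sashframe_foot [0.0027 0.0051 0.0075] 0.0075
sashframe_left [0.0018 0.006  0.0083] 0.0
handle 135 [-0.08495085 -0.17594018  0.13020701] [ 0.00548271 -0.16674984  0.18432384] [-0.04093762 -0.17096733  0.16299516] H 0.04410322680989814 world med [0.62122868 0.0137396  0.16299516]
[ 3.43737810e-05 -1.71372231e-01]
[[ 0.0055 -0.171   0.1798  0.0375]
 [-0.0028 -0.1683  0.1814  0.0427]
 [-0.0074 -0.1682  0.1784  0.0423]
 [-0.0127 -0.1682  0.1785  0.0448]
 [-0.0144 -0.1759  0.1737  0.0415]
 [-0.0205 -0.1707  0.1779  0.048 ]
 [-0.0215 -0.1758  0.1696  0.0411]
 [-0.0275 -0.1705  0.1731  0.047 ]
 [-0.0292 -0.1757  0.1681  0.0434]
 [-0.0342 -0.1703  0.1665  0.0443]
 [-0.0362 -0.1756  0.1628  0.0421]
 [-0.0417 -0.1702  0.1639  0.0456]
 [-0.0446 -0.1755  0.165   0.0479]
 [-0.0495 -0.1701  0.163   0.0485]
 [-0.0511 -0.1753  0.1563  0.0432]
 [-0.056  -0.1699  0.154   0.0436]
 [-0.0582 -0.1752  0.151   0.042 ]
 [-0.064  -0.1725  0.1535  0.0469]
 [-0.0681 -0.167   0.1455  0.0417]
 [-0.0711 -0.1723  0.1473  0.0447]
 [-0.0754 -0.1668  0.1402  0.0404]
 [-0.0787 -0.1722  0.1436  0.045 ]
 [-0.0826 -0.172   0.1332  0.0377]]
knob 142 [-0.12063376 -0.07888858  0.11389533] [-0.08580237 -0.04545727  0.13352929] [-0.10472857 -0.06207774  0.12380956] H 0.0400860914220861 world med [0.55363852 0.1200034  0.12380956]
dish [-0.04930594 -0.14638659  0.066     ]
knob [-0.10233464 -0.06502317  0.131     ]
```

```bash
cat >> h.py <<'E'
def go(t,yaw=None):
    "print row numbers (mm, rad) from present pose to world TCP t, tool-x yaw in deg"
    p,r,s=pose(); e=r.T@(np.array(t)-p)*1000; y=np.degrees(np.arctan2(r[1,0],r[0,0]))
    tu=0 if yaw is None else np.radians((y-yaw+90)%180-90)
    print('clock %.1f'%s['clock'],'tcp',p.round(4),'yaw %.1f'%y,'gap %.4f'%s['finger_gap'],'row',e.round(1),round(tu,3),'j6 %.2f'%s['joint_pos'][5])
E
python3 -c "
from h import *
go([.623,.014,.235],2.1)"
```

```text
clock 0.1 tcp [ 0.1548 -0.5533  0.2475] yaw 15.6 gap 0.0852 row [ 603.7 -420.1   13.3] 0.236 j6 1.43
```

arm_command([
  [0.5, 604, -420, 13, 0.236],
  [0.5, 604, -420, 13, 0.236],
  [0.5, 604, -420, 13, 0.236],
  [0.5, 604, -420, 13, 0.236],
  [0.5, 604, -420, 13, 0.236],
  [0.5, 604, -420, 13, 0.236],
  [0.5, 604, -420, 13, 0.236],
  [0.5, 604, -420, 13, 0.236],
  [0.5, 604, -420, 13, 0.236],
  [0.5, 604, -420, 13, 0.236],
  [0.5, 604, -420, 13, 0.236],
  [0.5, 604, -420, 13, 0.236],
], squeeze=30)

```text
clock: 1.3
tcp_pos: [0.5378, -0.0893, 0.2374]
orientation: [0.0, 1.0, 0.018, -0.0]
wrist_force: [0.3, 0.1, -0.2]
finger_gap: 0.0426
```

```bash
python3 -c "
from h import *
go([.623,.014,.235],2.1)"
```

```text
clock 1.3 tcp [ 0.5378 -0.0893  0.2374] yaw 2.1 gap 0.0426 row [  89.  -100.     2.3] 0.0 j6 2.79
```

arm_command([
  [0.5, 89, -100, 2, -3.14],
  [0.5, 89, -100, 2, -3.14],
  [0.5, 89, -100, 2, -3.14],
  [0.5, 89, -100, 2, -3.14],
  [0.5, 89, -100, 2, -3.14],
  [0.5, 89, -100, 2, -3.14],
  [0.5, 89, -100, 2, -3.14],
  [0.5, 89, -100, 2, -3.14],
  [0.5, 89, -100, 2, -3.14],
  [0.5, 89, -100, 2, -3.14],
])

```text
clock: 2.3
tcp_pos: [0.6219, 0.012, 0.235]
orientation: [-0.0, 0.717, 0.697, -0.0]
wrist_force: [0.0, 0.1, 0.0]
finger_gap: 0.0426
```

```bash
python3 -c "
from h import *
go([.623,.014,.235],2.1)"
```

```text
clock 2.3 tcp [0.6219 0.012  0.235 ] yaw 88.4 gap 0.0426 row [2. 1. 0.] 1.506 j6 1.49
```

arm_command([
  [0.5, 2, 1, 0, -1.635],
  [0.5, 2, 1, 0, -1.635],
  [0.5, 2, 1, 0, -1.635],
  [0.5, 2, 1, 0, -1.635],
  [0.5, 2, 1, 0, -1.635],
  [0.5, 2, 1, 0, -1.635],
  [0.5, 2, 1, 0, -1.635],
  [0.5, 2, 1, 0, -1.635],
  [0.5, 2, 1, 0, -1.635],
  [0.5, 2, 1, 0, -1.635],
  [0.5, 2, 1, 0, -1.635],
])

```text
clock: 3.4
tcp_pos: [0.623, 0.0139, 0.235]
orientation: [-0.001, -0.018, 1.0, 0.0]
wrist_force: [0.3, -0.0, 0.2]
finger_gap: 0.0428
```

Run:
```python
from h import *
go([.623,.014,.158],182.1)
c=env.get_calibration('wrist'); im,d=env.read_camera('wrist'); cv2.imwrite('pics/w1.png',im); np.save('pics/w1.npy',d); print({k:(np.round(v,3).tolist()) for k,v in c.items()})
```

```text
clock 3.4 tcp [0.623  0.0139 0.235 ] yaw -177.9 gap 0.0428 row [-0.1  0.1 77. ] -0.001 j6 -0.14
{'fx': 309.707, 'fy': 309.707, 'cx': 315.806, 'cy': 199.476, 'pose': [[-0.037, 0.959, 0.28, 0.551], [0.999, 0.036, 0.01, 0.013], [-0.001, 0.281, -0.96, 0.361], [0.0, 0.0, 0.0, 1.0]]}
```

View pics/w1.png

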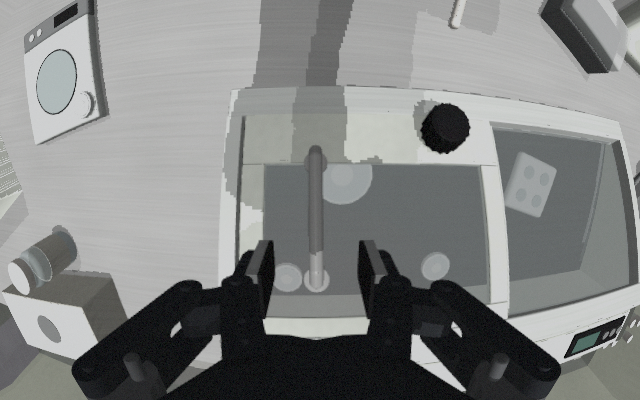

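The wrist view shows the handle bar at u≈316 (v 150–285), midway between the fingers. The knob is at (445,128) and the large dish at about (345,183).

arm_command([
  [0.5, 0, 0, 40, 0],
  [0.5, 0, 0, 77, 0],
  [0.5, 0, 0, 77, 0],
  [0.9, 0, 0, 77, 0],
  [0.9, 0, 0, 77, 0],
  [1, 0, 0, 77, 0],
  [1, 0, 0, 77, 0],
  [1, 0, 0, 77, 0],
], squeeze=25)

```text
clock: 4.25
tcp_pos: [0.6247, 0.0138, 0.161]
orientation: [0.002, -0.015, 1.0, -0.0]
wrist_force: [0.7, 0.6, 6.0]
finger_gap: 0.0092
```

arm_command([
  [1, 0, 2, -3, 0],
  [1, 0, 4, -3, 0],
  [1, 0, 6, -3, 0],
  [1, 0, 6, -3, 0],
  [1, 0, 6, -3, 0],
])

```text
clock: 4.75
tcp_pos: [0.6246, 0.0166, 0.1612]
orientation: [0.001, -0.014, 1.0, -0.003]
wrist_force: [5.0, -11.1, -6.6]
finger_gap: 0.0091
```

The sash stopped after about 2.8 mm with 11 N on the wrist, so the catch is on. I'll relieve it, release and go to the knob.

arm_command([
  [1, 0, 3, 0, 0],
  [1, 0, -1, 0, 0],
  [1, 0, -1, 0, 0],
  [0.5, 0, 0, 0, 0],
  [0.5, 0, 0, 0, 0],
  [0.4, 0, 0, -40, 0],
  [0, 0, 0, -70, 0],
  [0, 0, 0, -70, 0],
])

```text
clock: 5.55
tcp_pos: [0.6253, 0.0202, 0.2373]
orientation: [0.004, -0.015, 1.0, -0.0]
wrist_force: [0.6, 0.1, 1.0]
finger_gap: 0.0779
```

```bash
cat >> h.py <<'E'
def wray(cal,u,v,h):
    x,y=u-cal['cx'],v-cal['cy']; r=np.hypot(x,y); t=r/cal['fx']
    d=cal['pose'][:3,:3]@np.array([np.sin(t)*x/r,np.sin(t)*y/r,np.cos(t)]); o=cal['pose'][:3,3]
    return o+d*(h-o[2])/d[2]
E
python3 - <<'E'
from h import *
P=np.array([[-0.037,0.959,0.28,0.551],[0.999,0.036,0.01,0.013],[-0.001,0.281,-0.96,0.361],[0,0,0,1]])
c=dict(fx=309.707,cx=315.806,cy=199.476,pose=P)
im=cv2.imread('pics/w1.png',0); m=(im[95:160,410:480]<45).astype(np.uint8); n,l,st,ce=cv2.connectedComponentsWithStats(m); i=1+st[1:,4].argmax(); print(st[i],ce[i]+[410,95])
u,v=ce[i]+[410,95]
for h in (.113,.127): print('knob',wray(c,u,v,h))
for u,v in((316,152),(316,284)): print('bar',wray(c,u,v,.16))
print('dish',wray(c,345,183,.070),wray(c,372,183,.07),wray(c,345,204,.07))
go([.560,.122,.21],180+2.1)
E
```

```text
[  11    8   49   51 1755] [444.71396011 127.9960114 ]
knob [0.55668    0.12159877 0.113     ]
knob [0.55635935 0.1154682  0.127     ]
bar [0.57740278 0.0140153  0.16      ]
bar [0.67606796 0.01772498 0.16      ]
dish [0.61823064 0.04362367 0.07      ] [0.61710923 0.07014126 0.07      ] [0.6394444  0.04495692 0.07      ]
clock 5.5 tcp [0.6253 0.0202 0.2373] yaw -178.2 gap 0.0779 row [ 62.4 103.7  26.6] -0.006 j6 -0.13
```

arm_command([
  [0, 0, 0, 0, 0],
  [0, 0, 0, 0, 0],
])

```text
clock: 5.75
tcp_pos: [0.6225, 0.0203, 0.2308]
orientation: [-0.001, -0.015, 1.0, 0.0]
wrist_force: [-0.1, 0.0, 0.8]
finger_gap: 0.0857
```

Run:
```python
from h import *
go([.559,.122,.165],180+2.1-50)
```

```text
clock 5.8 tcp [0.6225 0.0203 0.2308] yaw -178.3 gap 0.0857 row [ 60.2 103.6  65.9] 0.867 j6 -0.13
```

arm_command([
  [0.25, 20, 35, 0, 0.13],
  [0.25, 40, 70, 0, 0.28],
  [0.25, 60, 104, 0, 0.43],
  [0.25, 60, 104, 20, 0.58],
  [0.25, 60, 104, 40, 0.73],
  [0.25, 60, 104, 66, 0.867],
  [0.25, 60, 104, 66, 0.867],
  [0.25, 60, 104, 66, 0.867],
])

```text
clock: 6.55
tcp_pos: [0.559, 0.122, 0.1648]
orientation: [-0.001, 0.405, 0.914, -0.001]
wrist_force: [0.6, 0.6, -0.3]
finger_gap: 0.0641
```

Run:
```python
from h import *
go([.559,.122,.124],180+2.1-50)
c=env.get_calibration('wrist'); im,d=env.read_camera('wrist'); cv2.imwrite('pics/w2.png',im); np.save('pics/w2.npy',d); 
print(c['pose'].round(3).tolist())
```

```text
clock 6.5 tcp [0.559  0.122  0.1648] yaw 132.2 gap 0.0641 row [-0.1  0.1 40.8] 0.002 j6 0.91
[[0.74, 0.647, 0.187, 0.51], [0.673, -0.709, -0.209, 0.176], [-0.003, 0.28, -0.96, 0.29], [0.0, 0.0, 0.0, 1.0]]
```

View pics/w2.png

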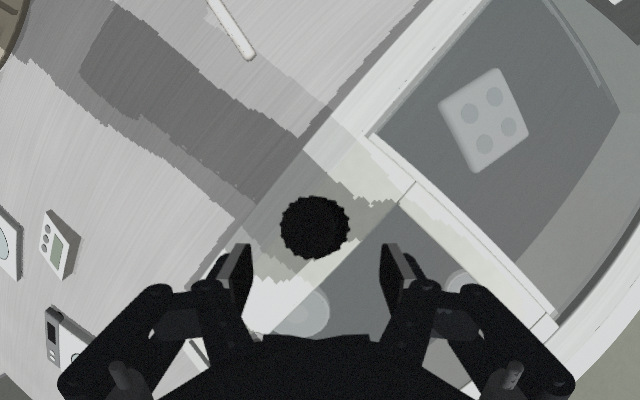

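The wrist view shows the knob centred at (315,228), midway between the fingertips at 245 and 385.

arm_command([
  [0.25, 2, 0, 25, 0],
  [0.25, 2, 0, 41, 0],
  [0.25, 2, 0, 41, 0],
  [0.6, 2, 0, 41, 0],
  [1, 2, 0, 41, 0],
  [1, 2, 0, 41, 0],
  [1, 2, 0, 41, 0],
  [1, 0, -2, 41, 0],
  [1, 0, -2, 41, 0],
], squeeze=40)

```text
clock: 7.5
tcp_pos: [0.5577, 0.1205, 0.1266]
orientation: [-0.0, 0.406, 0.914, -0.0]
wrist_force: [-6.1, 0.0, 4.6]
finger_gap: 0.037
```

arm_command([
  [1, 0, 0, 0, -0.15],
  [1, 0, 0, 0, -0.3],
  [1, 0, 0, 0, -0.45],
  [1, 0, 0, 0, -0.6],
  [1, 0, 0, 0, -0.75],
  [1, 0, 0, 0, -0.9],
  [1, 0, 0, 0, -1.05],
  [1, 0, 0, 0, -1.2],
  [1, 0, 0, 0, -1.35],
  [1, 0, 0, 0, -1.5],
  [1, 0, 0, 0, -1.65],
  [1, 0, 0, 0, -1.75],
])

```text
clock: 8.7
tcp_pos: [0.5573, 0.1229, 0.1293]
orientation: [0.001, -0.444, 0.896, 0.002]
wrist_force: [-10.2, 4.2, 19.6]
finger_gap: 0.0339
```

arm_command([
  [1, 0, 0, 0, 0],
  [1, 0, 0, 0, 0],
])

```text
clock: 8.9
tcp_pos: [0.5574, 0.123, 0.1292]
orientation: [0.001, -0.442, 0.897, 0.002]
wrist_force: [-11.9, 5.5, 20.2]
finger_gap: 0.0345
```

Run:
```python
from h import *
go([.559,.122,.124],180+2.1+50); print(pose()[2]['wrist_force'],pose()[2]['ft_torque'])
```

```text
clock 8.9 tcp [0.5574 0.123  0.1292] yaw -127.5 gap 0.0345 row [-0.1 -1.9  5.2] 0.007 j6 -0.84
[-11.88763354   5.49988792  20.19492021] [1.47652253 2.94606997 0.21297252]
```

arm_command([
  [1, -3, 2, 0, 0],
  [1, -6, 5, 0, 0],
  [1, -6, 5, 0, 0],
])

```text
clock: 9.2
tcp_pos: [0.5571, 0.1291, 0.1292]
orientation: [0.0, -0.442, 0.897, 0.0]
wrist_force: [-11.3, -0.5, 21.6]
finger_gap: 0.0339
```

arm_command([
  [0.3, -6, 5, 0, 0],
  [0.2, -6, 5, 0, 0],
  [0.2, -6, 5, -40, 0],
  [0.2, -6, 5, -90, 0.15],
  [0.3, -6, 5, -110, 0.3],
  [0.5, -6, 5, -110, 0.45],
  [0.5, -6, 5, -110, 0.6],
  [0.5, -6, 5, -110, 0.75],
  [0.5, -6, 5, -110, 0.87],
  [0.5, -6, 5, -110, 0.87],
])

```text
clock: 10.2
tcp_pos: [0.5584, 0.1362, 0.2351]
orientation: [0.0, -0.022, 1.0, -0.0]
wrist_force: [0.5, 0.3, 0.1]
finger_gap: 0.0426
```

Run:
```python
from h import *
go([.623,.020,.235],182.1)
c=env.get_calibration('wrist'); im,d=env.read_camera('wrist'); cv2.imwrite('pics/w3.png',im)
b=np.array([im[v,150:470].min(axis=1) for v in (130,)]) if 0 else None
g=cv2.cvtColor(im,cv2.COLOR_BGR2GRAY); m=(g<45).astype(np.uint8); n,l,st,ce=cv2.connectedComponentsWithStats(m)
for i in range(1,n):
    if 600<st[i,4]<9000: print(st[i],ce[i], wray(c,*ce[i],.12))
```

```text
clock 10.2 tcp [0.5584 0.1362 0.2351] yaw -177.5 gap 0.0426 row [ -59.6 -118.8    0.2] 0.006 j6 0.06
[ 282  171   46   49 1628] [304.94840295 194.90847666] [0.55306431 0.12822428 0.12      ]
```

The knob is now at y≈0.128 (0.1215 when shut), past the 2 mm give, so the catch is off. Next I grasp the handle.

arm_command([
  [0.5, -25, -50, 0, 0],
  [0.5, -50, -98, 0, 0],
  [0.5, -60, -118, 0, 0],
  [0.5, -60, -118, 0, 0],
  [0.5, -60, -118, 40, 0],
  [0.5, -60, -118, 75, 0],
  [0.5, -60, -118, 75, 0],
  [0.9, -60, -118, 75, 0],
  [1, -60, -118, 75, 0],
  [1, -60, -118, 75, 0],
  [1, -60, -118, 75, 0],
], squeeze=25)

```text
clock: 11.35
tcp_pos: [0.6243, 0.0211, 0.1622]
orientation: [0.002, -0.022, 1.0, -0.0]
wrist_force: [-1.1, -0.6, 7.1]
finger_gap: 0.009
```

arm_command([
  [1, 0, 2, -2, 0],
  [1, 0, 4, -2, 0],
  [1, 0, 6, -2, 0],
  [1, 0, 8, -2, 0],
  [1, 0, 8, -2, 0],
])

```text
clock: 11.85
tcp_pos: [0.6239, 0.0293, 0.1623]
orientation: [0.001, -0.022, 1.0, -0.0]
wrist_force: [4.7, -0.1, -0.4]
finger_gap: 0.0087
```

arm_command([
  [1, 0, 15, 0, 0],
  [1, 0, 35, 0, 0],
  [1, 0, 60, 0, 0],
  [1, 0, 85, 0, 0],
  [1, 0, 110, 0, 0],
  [1, 0, 135, 0, 0],
  [1, 0, 155, 0, 0],
  [1, 0, 170, 0, 0],
  [1, 0, 180, 0, 0],
  [1, 0, 184, 0, 0],
  [1, 0, 184, 0, 0],
])

```text
clock: 12.95
tcp_pos: [0.6155, 0.2141, 0.1623]
orientation: [0.001, -0.022, 1.0, 0.001]
wrist_force: [4.4, 2.6, 1.1]
finger_gap: 0.0088
```

arm_command([
  [0.5, 0, 0, 0, 0],
  [0.5, 0, 0, 0, 0],
  [0.5, 0, 0, -45, 0],
  [0.5, 0, 0, -75, 0],
  [0.2, 0, -45, -75, 0],
  [0, 0, -90, -75, 0],
  [0, 0, -135, -75, 0],
  [0, 0, -172, -75, 0],
  [0, 0, -172, -75, 0],
  [0, 0, -172, -75, 0],
])

```text
clock: 13.95
tcp_pos: [0.6214, 0.04, 0.2364]
orientation: [-0.001, -0.02, 1.0, 0.0]
wrist_force: [0.3, -0.3, -1.6]
finger_gap: 0.0856
```

Run:
```python
from h import *
go([.615,.040,.235],182.1)
c=env.get_calibration('wrist'); im,d=env.read_camera('wrist'); cv2.imwrite('pics/w4.png',im); np.save('pics/w4.npy',d); np.save('pics/w4pose.npy',c['pose'])
```

```text
clock 13.9 tcp [0.6214 0.04   0.2364] yaw -177.7 gap 0.0856 row [6.3 0.3 1.4] 0.004 j6 -0.11
```

View pics/w4.png

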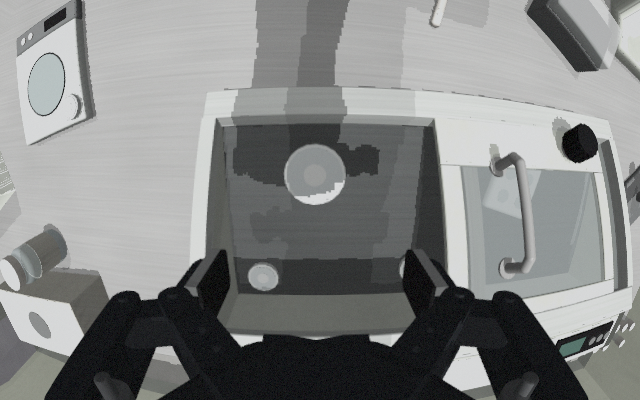

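The sash is open. The dish is at about (315,174) with radius about 30, small dishes are at (263,276) and (405,268), and the window is at (46,84).

Run:
```python
from h import *
im=cv2.imread('pics/w4.png'); d=np.load('pics/w4.npy'); c=env.get_calibration('wrist'); c['pose']=np.load('pics/w4pose.npy')
g=cv2.cvtColor(im,cv2.COLOR_BGR2GRAY)
print(cv2.HoughCircles(cv2.medianBlur(g[120:230,260:380],3),cv2.HOUGH_GRADIENT,1,50,param1=80,param2=15,minRadius=24,maxRadius=38))
L,Rr,T,B=[wray(c,u,v,.069) for u,v in((284,174),(346,174),(315,143),(315,206))]
print('dish',wray(c,315,174,.0695),'w',np.linalg.norm(L-Rr),np.linalg.norm(T-B),(L+Rr)/2,(T+B)/2)
for n,u,v,h in[('sa',263,276,.065),('sb',405,268,.065),('win',46,84,.025)]: print(n,wray(c,u,v,h))
go([.615,.040,.235],182.1)
```

```text
[[[53.5 54.5 29.7]]]
dish [0.60882395 0.03987107 0.0695    ] w 0.059991998025206626 0.06237014406002767 [0.60884245 0.03986284 0.069     ] [0.61007415 0.03991846 0.069     ]
sa [ 0.72670162 -0.0132489   0.065     ]
sb [0.71141533 0.14499213 0.065     ]
win [ 0.49095479 -0.35174746  0.025     ]
clock 14.0 tcp [0.6215 0.041  0.2364] yaw -177.6 gap 0.0856 row [ 6.5 -0.8  1.4] 0.006 j6 -0.11
```

Run:
```python
from h import *
print(env.finger_overhang)
go([.610,.0395,.071],182.1)
```

```text
0.017
clock 14.0 tcp [0.6215 0.041  0.2364] yaw -177.6 gap 0.0856 row [ 11.3  -1.2 165.4] 0.006 j6 -0.11
```

arm_command([
  [0, 11, -1, 0, 0],
  [0, 11, -1, 45, 0],
  [0, 11, -1, 90, 0],
  [0, 11, -1, 130, 0],
  [0, 11, -1, 150, 0],
  [0, 11, -1, 164, 0],
  [0, 11, -1, 164, 0],
  [0, 11, -1, 164, 0],
])

```text
clock: 14.8
tcp_pos: [0.6109, 0.0408, 0.0728]
orientation: [-0.0, -0.022, 1.0, 0.0]
wrist_force: [0.1, -0.1, 0.0]
finger_gap: 0.0853
```

Run:
```python
from h import *
go([.610,.0395,.071],182.1); print(pose()[2]['wrist_force'])
c=env.get_calibration('wrist'); im,d=env.read_camera('wrist'); cv2.imwrite('pics/w5.png',im)
```

```text
clock 14.8 tcp [0.6109 0.0408 0.0728] yaw -177.4 gap 0.0853 row [ 1.  -1.2  1.8] 0.008 j6 -0.11
[ 0.09919449 -0.09248341  0.03774335]
```

View pics/w5.png

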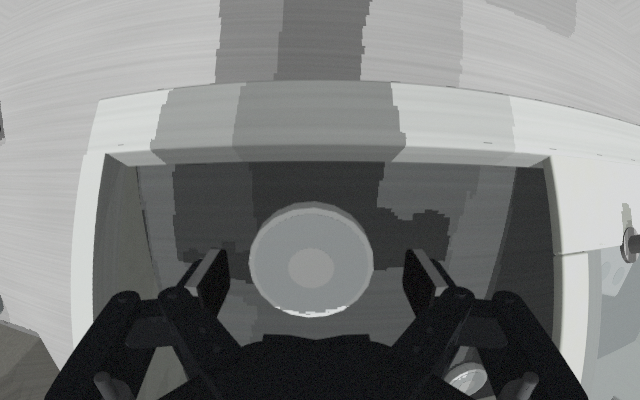

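The dish is centred at (311,262) between the pads (222 and 410), about 3 mm nearer the robot than the TCP. I'll shift slightly, close and lift.

arm_command([
  [0, 3, -2, 2, 0],
  [0.1, 3, -2, 2, 0],
  [0.2, 3, -2, 2, 0],
  [0.28, 3, -2, 2, 0],
  [0.35, 3, -2, 2, 0],
  [0.45, 3, -2, 2, 0],
  [0.5, 3, -2, 2, 0],
  [0.5, 3, -2, 2, 0],
], squeeze=25)

```text
clock: 15.65
tcp_pos: [0.6086, 0.0373, 0.0715]
orientation: [0.001, -0.022, 1.0, -0.0]
wrist_force: [-2.5, 0.7, 5.8]
finger_gap: 0.0586
```

arm_command([
  [0.5, 0, 0, -5, 0],
  [0.5, 0, 0, -15, 0],
  [0.5, 0, 0, -15, 0],
])

```text
clock: 15.95
tcp_pos: [0.6093, 0.0373, 0.0873]
orientation: [0.001, -0.022, 1.0, -0.0]
wrist_force: [0.3, -0.2, -0.2]
finger_gap: 0.0582
```

Run:
```python
from h import *
c=env.get_calibration('wrist'); im,d=env.read_camera('wrist'); cv2.imwrite('pics/w6.png',im[150:400,120:520]); np.save('pics/w6.npy',d); np.save('pics/w6pose.npy',c['pose'])
go([.61,.04,.26],12.04+180)
```

```text
clock 16.0 tcp [0.6091 0.0373 0.0867] yaw -177.5 gap 0.0582 row [  -1.4    2.6 -173.3] -0.167 j6 -0.11
```

View pics/w6.png

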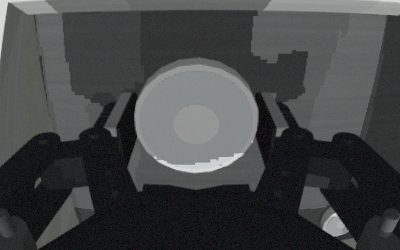

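The dish is gripped at its diameter and lifted, with its centre about 3 mm along tool x from the TCP. The window is at about (0.492,-0.3555), with four estimates agreeing within 4 mm.

arm_command([
  [0.5, 0, 0, -20, 0],
  [0.5, 0, 0, -50, 0],
  [0.5, 0, 0, -85, 0],
  [0.5, 0, 0, -120, 0],
  [0.5, 0, 0, -145, 0],
  [0.5, 0, 0, -155, 0],
  [0.5, 0, 0, -155, 0],
])

```text
clock: 16.7
tcp_pos: [0.6091, 0.0374, 0.2419]
orientation: [0.001, -0.022, 1.0, -0.0]
wrist_force: [0.4, -0.1, -0.2]
finger_gap: 0.0583
```

Run:
```python
from h import *
go([.494,-.3535,.15],220)
```

```text
clock 16.7 tcp [0.6091 0.0374 0.2419] yaw -177.5 gap 0.0583 row [ 132.1 -385.5   91.6] -0.655 j6 -0.11
```

arm_command([
  [0.5, 7, -20, 0, 0],
  [0.5, 20, -55, 0, -0.05],
  [0.5, 34, -95, 0, -0.13],
  [0.5, 48, -137, 0, -0.21],
  [0.5, 63, -180, 0, -0.29],
  [0.5, 77, -222, 0, -0.37],
  [0.5, 91, -265, 10, -0.45],
  [0.5, 105, -306, 25, -0.53],
  [0.5, 118, -343, 45, -0.6],
  [0.5, 128, -370, 65, -0.655],
  [0.5, 132, -382, 80, -0.655],
  [0.5, 132, -385, 91, -0.655],
])

```text
clock: 17.9
tcp_pos: [0.4914, -0.3531, 0.1465]
orientation: [-0.001, -0.34, 0.94, 0.002]
wrist_force: [-0.1, 0.9, 0.1]
finger_gap: 0.0587
```

arm_command([
  [0.5, 0, 0, 0, 0],
  [0.5, 0, 0, 0, 0],
])

```text
clock: 18.1
tcp_pos: [0.4935, -0.3515, 0.1496]
orientation: [-0.0, -0.343, 0.939, 0.0]
wrist_force: [0.0, 0.6, -0.2]
finger_gap: 0.0587
```

Run:
```python
from h import *
c=env.get_calibration('wrist'); im,d=env.read_camera('wrist'); cv2.imwrite('pics/w7.png',im); np.save('pics/w7pose.npy',c['pose'])
go([.494,-.3535,.0425],220)
```

```text
clock 18.1 tcp [ 0.4939 -0.3517  0.1503] yaw -139.9 gap 0.0585 row [  1.1  -1.4 107.8] 0.002 j6 -1.45
```

View pics/w7.png

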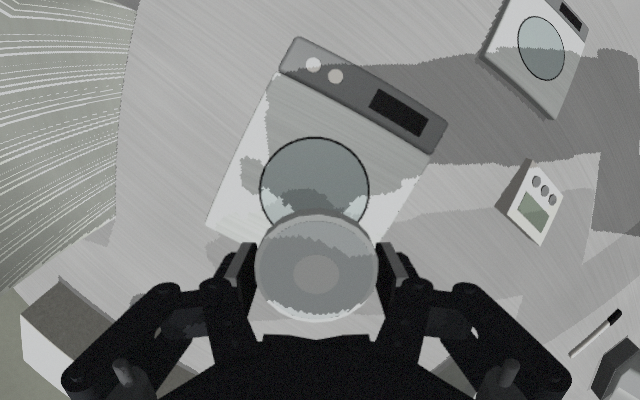

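The window's rim is visible: left (260,191), right (369,191), top (314,137). The dish is held at (316,267).

Run:
```python
from h import *
from scipy.optimize import least_squares
c=env.get_calibration('wrist'); c['pose']=np.load('pics/w7pose.npy')
pts=np.array([wray(c,u,v,.025)[:2] for u,v in [(260,191),(369,191),(314,137),(287,144.5),(342,144.5),(266,165),(363,165)]])
f=least_squares(lambda q:np.hypot(*(pts-q[:2]).T)-q[2],[.49,-.355,.045]); print('window',f.x,'res mm',(f.fun*1000).round(1))
for h in (.148,): print('dish',wray(c,316,267,h), 'w',np.linalg.norm(wray(c,255,267,h)-wray(c,378,267,h)))
go([.494,-.3535,.0425],220)
```

```text
window [ 0.48972979 -0.35408333  0.04609168] res mm [-0.1 -0.1  0.1 -0.2 -0.2  0.2  0.2]
dish [ 0.49117092 -0.35137484  0.148     ] w 0.057986862911301236
clock 18.1 tcp [ 0.4939 -0.3517  0.1503] yaw -139.9 gap 0.0585 row [  1.1  -1.4 107.8] 0.002 j6 -1.45
```

arm_command([
  [0.5, 2, -2, 20, 0],
  [0.5, 2, -2, 50, 0],
  [0.5, 2, -2, 75, 0],
  [0.5, 2, -2, 92, 0],
  [0.5, 2, -2, 100, 0],
  [0.5, 2, -2, 104, 0],
  [0.5, 2, -2, 107, 0],
  [0.5, 2, -2, 107, 0],
])

```text
clock: 18.95
tcp_pos: [0.4934, -0.356, 0.0435]
orientation: [0.0, -0.342, 0.94, -0.001]
wrist_force: [0.5, -0.4, 0.0]
finger_gap: 0.0584
```

arm_command([
  [0.5, 0, 0, 1, 0],
  [0.5, 0, 0, 2, 0],
  [0.5, 0, 0, 2, 0],
  [0.5, 0, 0, 2, 0],
])

```text
clock: 19.35
tcp_pos: [0.4932, -0.3562, 0.0415]
orientation: [0.0, -0.342, 0.94, -0.001]
wrist_force: [0.5, 0.8, 4.6]
finger_gap: 0.0579
```

Contact at 4.6 N, so the dish is down. Releasing slowly.

arm_command([
  [0.25, 0, 0, 0, 0],
  [0.1, 0, 0, 0, 0],
  [0, 0, 0, 0, 0],
  [0, 0, 0, 0, 0],
  [0, 0, 0, -10, 0],
  [0, 0, 0, -35, 0],
  [0, 0, 0, -80, 0],
  [0, 0, 0, -130, 0],
  [0, 0, 0, -180, 0],
  [0, 0, 0, -200, 0],
  [0, 0, 0, -200, 0],
])

```text
clock: 20.45
tcp_pos: [0.4944, -0.3572, 0.2463]
orientation: [0.002, -0.342, 0.94, -0.004]
wrist_force: [-1.0, 0.4, -0.0]
finger_gap: 0.0855
```

Run:
```python
from h import *
c=env.get_calibration('wrist'); im,d=env.read_camera('wrist'); cv2.imwrite('pics/w8.png',im[60:360,120:520]); np.save('pics/w8pose.npy',c['pose'])
print('p',c['pose'].round(3).tolist())
go([.6155,.214,.24],182.1)
```

```text
p [[-0.644, 0.733, 0.222, 0.438], [0.765, 0.619, 0.175, -0.401], [-0.009, 0.282, -0.959, 0.372], [0.0, 0.0, 0.0, 1.0]]
clock 20.5 tcp [ 0.4935 -0.3565  0.2435] yaw -140.0 gap 0.0851 row [-460.2  358.6    1.9] 0.662 j6 -1.46
```

View pics/w8.png

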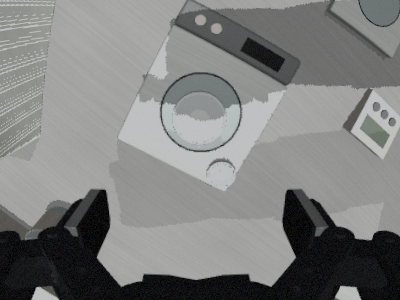

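The picture shows the window at (201,111) in the crop, radius about 40, with the dish inside its rim at about (200,117). small_c is untouched at (221,172).

Run:
```python
from h import *
c=env.get_calibration('wrist'); c['pose']=np.load('pics/w8pose.npy')
print('win',wray(c,321,171.5,.025),'dish',wray(c,320,177,.040))
```

```text
win [ 0.48865761 -0.35503892  0.025     ] dish [ 0.49184892 -0.35390486  0.04      ]
```

arm_command([
  [0.5, -40, 30, 0, 0.1],
  [0.5, -78, 61, 0, 0.2],
  [0.5, -117, 91, 0, 0.3],
  [0.5, -156, 121, 0, 0.4],
  [0.5, -195, 152, 0, 0.5],
  [0.5, -234, 182, 0, 0.6],
  [0.5, -273, 213, 0, 0.662],
  [0.5, -312, 243, 0, 0.662],
  [0.5, -351, 274, 0, 0.662],
  [0.5, -390, 304, 0, 0.662],
  [0.5, -429, 334, 0, 0.662],
  [0.5, -460, 358, 0, 0.662],
])

```text
clock: 21.7
tcp_pos: [0.6141, 0.2168, 0.2385]
orientation: [-0.002, -0.019, 1.0, -0.0]
wrist_force: [-0.1, -0.1, -0.2]
finger_gap: 0.0427
```

arm_command([
  [0.5, 0, 0, 0, 0],
  [0.5, 0, 0, 0, 0],
])

```text
clock: 21.9
tcp_pos: [0.6139, 0.215, 0.2384]
orientation: [-0.002, -0.019, 1.0, -0.001]
wrist_force: [-0.2, 0.1, 0.1]
finger_gap: 0.0427
```

Run:
```python
from h import *
go([.6155,.214,.162],182.1)
```

```text
clock 21.9 tcp [0.6139 0.215  0.2384] yaw -177.8 gap 0.0427 row [-1.8 -1.  76.4] 0.002 j6 0.18
```

arm_command([
  [0.5, -2, -1, 40, 0],
  [0.5, -2, -1, 76, 0],
  [0.5, -2, -1, 76, 0],
  [0.9, -2, -1, 76, 0],
  [1, -2, -1, 76, 0],
  [1, -2, -1, 76, 0],
  [1, -2, -1, 76, 0],
])

```text
clock: 22.6
tcp_pos: [0.6183, 0.213, 0.1671]
orientation: [0.002, -0.018, 1.0, -0.0]
wrist_force: [0.6, -1.9, 5.5]
finger_gap: 0.0088
```

arm_command([
  [1, 0, -15, -1, 0],
  [1, 0, -40, -1, 0],
  [1, 0, -70, -1, 0],
  [1, 0, -100, -1, 0],
  [1, 0, -130, -1, 0],
  [1, 0, -155, -1, 0],
  [1, 0, -175, -1, 0],
  [1, 0, -188, -1, 0],
  [1, 0, -195, -1, 0],
  [1, 0, -199, -1, 0],
  [1, 0, -202, -1, 0],
  [1, 0, -202, -1, 0],
])

```text
clock: 23.8
tcp_pos: [0.6272, 0.0137, 0.1672]
orientation: [0.003, -0.019, 1.0, 0.003]
wrist_force: [6.8, 9.1, 0.3]
finger_gap: 0.0089
```

The sash is against its right stop: y=0.0137, the same as at the start, with 9 N. Release and withdraw.

arm_command([
  [1, 0, 3, 0, 0],
  [0.5, 0, 3, 0, 0],
  [0.5, 0, 3, 0, 0],
  [0.5, 0, 3, 0, 0],
  [0.5, 0, 3, -40, 0],
  [0.5, 0, 3, -85, 0],
  [0.5, 0, 3, -110, 0],
  [0.5, 0, 3, -110, 0],
  [0.5, 0, 3, -110, 0],
])

```text
clock: 24.7
tcp_pos: [0.6243, 0.0142, 0.276]
orientation: [0.0, -0.018, 1.0, -0.0]
wrist_force: [-1.3, 0.2, -0.5]
finger_gap: 0.0429
```

Run:
```python
from h import *
go([.623,.0138,.235],182.1)
c=env.get_calibration('wrist'); im,d=env.read_camera('wrist'); cv2.imwrite('pics/w9.png',im)
g=cv2.cvtColor(im,cv2.COLOR_BGR2GRAY); n,l,st,ce=cv2.connectedComponentsWithStats((g<45).astype(np.uint8))
for i in range(1,n):
    if 600<st[i,4]<9000 and st[i,1]<200: print(st[i],ce[i],wray(c,*ce[i],.113))
```

```text
clock 24.7 tcp [0.6243 0.0142 0.276 ] yaw -177.9 gap 0.0429 row [ 1.4 -0.4 41. ] -0.001 j6 -0.14
[ 408  103   42   43 1325] [428.65056604 123.70415094] [0.55649725 0.12154393 0.113     ]
```

View pics/w9.png

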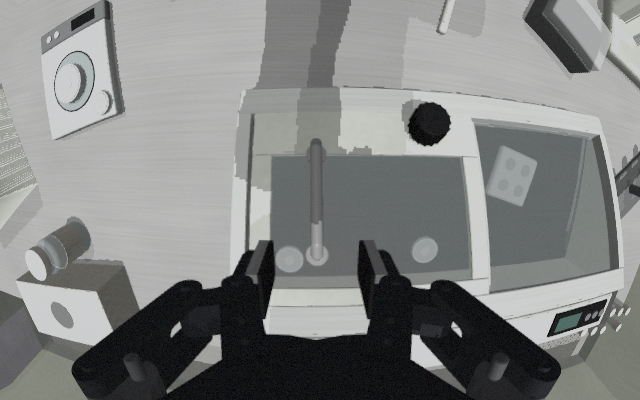

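The knob is back at (0.5565, 0.1215), matching the first shut reading of (0.5567, 0.1216). The dish is on the window at (73,82), and the gripper is clear of everything.

```bash
python3 -c "
from workcell import env
print(env.hand_in())"
```

```text
the job is handed in; nothing more can be done
None
```

The large dish is on the warm plate's window, the sash is shut again, and I handed the job in at about 25 s of the 72 s. The hand-in reports no verdict.

**How it went:** The first gentle pull on the sash stopped after about 2.8 mm at 11 N, so the catch was on. I gripped the knob and turned it about 100° (about 93° of knob turn by calculation, because the tool is vertical and the knob is tilted). I then slid the sash about 200 mm open. I lifted the dish out level, set it down with about 4.6 N of contact, and pushed the sash back to its right stop.

**Last checks:**
- **Dish:** it measured about 3–4 mm from the window's centre (17 mm allowed). It looks flat and wholly inside the window's rim.
- **Sash:** the handle stopped within 0.1 mm of its starting position, at 9 N. The knob was also back at its first shut position, to about 0.2 mm.
- **Other dishes:** in the pictures all four look where they were. I judged this by eye and did not measure it.
- **Gripper:** it is well above everything and touches nothing.

**What disagreed or went less cleanly:**
- Estimates of the window's centre differed by up to 4 mm between cameras.
- I didn't take all the load off the sash before letting go after the test pull, so I pressed it back towards shut with the knob before turning.
- While turning, the gripper rode up about 3 mm, with up to 20 N on the wrist.
- I tried the catch again by pulling on the knob while it was still gripped. The sash moved about 6–8 mm, which showed that the catch was off.

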